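# Set the depth stop of the stopper drill

### The arm

A 6-joint arm with a two-finger parallel gripper is mounted at the origin on the work surface. World frame = base frame: x ahead of the robot, y to its left, z up, the work surface at z = 0. Lengths are in mm, angles in rad, forces in N, time in s.
With the tool pointing down it reaches from about 350 to 775 mm from the base axis. Payload 7.3 kg.
Tool frame: the origin (TCP) lies midway between the tips of the shut fingers; the grasp point (between the pads) lies 19 mm behind it; z points along the fingers, y is the direction in which the jaws open and shut (so a half turn about z gives the same grasp; the last joint's range is limited). The gripper opens to 92 mm and grips with 3 to 60 N. Pads are 19 mm wide; open, the fingers measure 130 mm over their backs; the gripper's body (75 mm by 190 mm) begins 47 mm behind the grasp point.
Start: joints at [0.994, 0.342, 1.524, -0, 1.275, -0.146], TCP at [219.227, 477.058, 226.741] pointing down, gripper open.
Joint ranges: [-2.53, 2.53], [-0.77, 2.02], [0.04, 2.7], [-1, 4.14], [0.28, 2.66], [-3.11, 3.11]. Speed limits (rad/s): [2.57, 2.57, 3.14, 3.14, 3.14, 3.14].

### API

Orientations are given as [roll, pitch, yaw] about the fixed x, y, z axes, in that order (R = Rz(yaw) Ry(pitch) Rx(roll)).
In Python, from plant import sensors, imaging, ticket gives the robot as it stands. The module is installed in compiled form; this text tells all that it offers.
- The arm moves only by the tool arm_command, never from a script. Its argument "increments" is one flat list of numbers, 5 for each row, row after row: the closure, from 0 (fully open) to 1 (shut), then the shift along the tool's x, y, z in mm, then the turn about the tool's z in degrees. In form: [hand, dx, dy, dz, spin, hand, dx, dy, dz, spin, ...]. A call has 1 to 20 rows; each row is the pose to reach, as a shift and turn from the pose commanded when the call began, along the tool's axes at that moment; what a row does not reach only later rows make up. A row lasts 1/8 s, in which the tool goes at most 62.5 mm and 10.7 degrees, less where a joint would pass 70% of its speed; a pose out of reach is approached as far as the arm can. A call with a gripper value outside its range is refused whole. The fingers move at their own pace and stop on an object; the grip force is fixed at half the most. Time passes only in rows, so rows that repeat a pose let the fingers close. It gives the time, the measured TCP pose, the force and the opening at its end, in the units of the state.
- sensors.get_obs(): the state, without advancing time (a new reading comes with each control period).
- imaging.capture(name): name is "scene" or "top" or "wrist"; returns the picture (480x640x3 uint8, blue, green, red); there is no depth.
- imaging.calibration(name): a dict with "fx", "fy", "cx", "cy" (pixels), "world_to_cam" (4x4, takes a point from world to camera coordinates); the wrist camera has in their place "hand_eye" (4x4, takes a point from camera to tool coordinates, whose origin is the TCP and whose axes are the flange's). Camera axes: x right, y down, z forward; pixel columns grow to the right and rows downward; lengths in mm; the calibration is good to about 2 mm. A picture is of the moment at which its call begins: read the wrist's pose just before it. calibration takes no time and is no camera call.
- ticket.close_job(): hands the job in, once; it reports no verdict.
The state is a dict: "time": time; "joint_positions": joint angles; "dq": joint speeds; "tau": joint torques, N m; "tool_pos": TCP position; "tcp_rot": TCP orientation; "contact_force": force on the tool from outside, world axes, zero at the start; "moment": the same for the moment, N m; "grip_width": finger opening in mm.
Only numpy, scipy, OpenCV 4.12 (cv2) and the standard library are available. Lean on these libraries where they do the work, as an engineer would, in place of code of your own. Each camera call takes 0.05 s, during which the arm holds its last target. There are 200 camera calls.

### The job

The borer of the small bench drill already rests on a rubber stopper. Set its depth stop to match the spare stopper on the anvil: swing the clamp lever up to free the stop rod, push the rod down until its foot just touches the spare stopper without squashing it, then swing the lever down again until it is tight. Leave the rod locked and touching the stopper, let go of everything, and leave the glassware alone.

Things in the scene. Friction and masses are not known exactly. Their poses are not given: they have to be found in the camera images.
- drill: Small grey bench drill, bolted down, with a cast base 140 x 280 x 22 mm. Origin on the table, directly under the axis of its upright depth-stop rod; z up. Behind the rod, along the drill's -y, are the borer spindle (82 mm) and the column (165 mm); its +y side, where the clamp lever points, is open. The rod slides upright through an aluminium lug 34 x 34 mm, 150 to 190 mm above the table.
- drill_head (a point): Middle of the top of the drill's head, 303 mm above the table, the highest part near the rod except the rod's cap. The head reaches from 45 mm to 220 mm behind the rod (drill's -y), 82 mm wide, with a three-spoke feed handle on its +x side (to 77 mm from the rod's plane); a motor hangs behind it.
- stop_foot (a point): Steel foot disc, 20 mm across, at the rod's lower end; origin at the centre of its flat underside, z up. Right under it the spare stopper (loose dark rubber, 28 mm across the top, 30 mm tall) stands on a steel screw anvil. The anvil's height differs each time: the stopper's top is 66 to 82 mm above the table, is not reported and must be felt; at the start it is 18 to 52 mm below the foot.
- stop_cap (a point): Centre of the flat top of the black cap on the stop rod (22 mm across, 16 mm tall, on a 12 mm steel rod); 194 mm above the foot's underside, 294 to 312 mm above the table at the start. Pushing here lowers the rod. With the clamp free the rod stays where it is left and takes a push of about 3 N to slide down; with the clamp tight it cannot be pushed.
- clamp_lever (a joint): Angle of the clamp lever about its level screw axis, rad: 0 = fully slack with the ball raised 0.65 rad above level, growing as the ball goes down, 0.65 = level, mechanical end at 1.4. The screw bites on the rod from 0.6 on; below 0.5 the rod is free, above 1.1 it is tight. It starts tight (1.15 to 1.3). The lever stays where it is left; it takes about 3 N at the ball to turn, up to 6 N where the screw bites.
- lever_ball (a point): Centre of the black ball, 20 mm across, at the end of the clamp lever. It moves on an arc of radius 95 mm about the pivot, in an upright plane along the drill's y, on the +y side of the rod.
- lever_pivot (a point): Point on the clamp lever's screw axis, 30 mm to the drill's +x side of the rod axis and 170 mm above the table; the screw axis runs along the drill's x. The ball's plane lies 4 mm further to +x.
- reagent_jar: Bystander: amber glass bottle, 52 mm across, 85 mm tall, standing 120 to 150 mm to the drill's +x side. Origin under its centre.
- clear_bottle: Bystander: clear glass bottle with white cap, 48 mm across, 75 mm tall, 130 to 160 mm to the drill's +x side, near the rod. Origin under its centre.
- tube_rack: Bystander: black plastic test-tube rack 75 x 105 mm, 73 mm tall, with glass tubes reaching 120 mm; 240 to 270 mm from the rod on the drill's +y side. Origin under its centre.

How it is judged (in metres and radians):
On the way, in this order (a step that is already met when the one before it is completed fails the run):
1. the clamp lever is swung up and the rod is free (value of joint clamp_lever below 0.5 rad), for 0.2 s.
2. with the clamp free, the foot is lowered onto the spare stopper (contact force between foot_disc and anything else above 0.3 N and value of joint clamp_lever below 0.6 rad), for 0.2 s.
3. the clamp lever is swung down tight (value of joint clamp_lever above 1.1 rad), for 0.2 s.
At the end, for the whole second after the job is handed in: The clamp lever is tight (joint above 1.1 rad), the stop rod stands with its foot touching the spare stopper (contact force above 0.2 N) (value of joint clamp_lever above 1.1 rad and contact force between foot_disc and anything else above 0.2 N).
It fails at once if the foot presses on the spare stopper with more than 15 N (contact force between foot_disc and anything else above 15 N).
It fails at once if the amber jar, the clear bottle or the test-tube rack is pushed more than 20 mm or tipped (distance of any of reagent_jar, clear_bottle, tube_rack from where it was at the start of the episode above 0.02 m or angle between any of reagent_jar, clear_bottle, tube_rack's own z axis and vertical above 0.3 rad).
It also fails if it takes over 72 s, if anything falls off the work surface, if the arm or the gripper's body presses on something with over 40 N, if the wrist force passes 120 N, or if a joint passes its speed limit or range.

## Working session

There is one attempt and no reset: what is moved stays moved. The work goes in short steps, Python scripts to look and compute and a tool call to move; the robot and the scene stay as the last step left them, time stands still between calls to the robot, and variables do not carry over. Pictures are saved under pics/ and viewed, about 8 in all and at most 12, crops included, and the job is handed in when it is done.

Besides the shell and the picture viewer there is one more tool, called after "Call:" by a JSON object that holds its "api" and its "payload", one argument or row to a line. arm_command: Moves the arm, as the interface text tells. Its arguments: {"type":"object","properties":{"increments":{"type":"array","items":{"type":"number"}}},"required":["increments"]}

```bash
mkdir -p pics
python3 - <<'E'
from plant import sensors, imaging
import cv2, numpy as np
np.set_printoptions(suppress=True,precision=4)
print(sensors.get_obs())
for n in ("scene","top"):
    cv2.imwrite(f"pics/{n}0.png",imaging.capture(n)); print(n,imaging.calibration(n))
print(imaging.calibration("wrist"))
E
```

```text
{'time': 0.0, 'joint_positions': array([ 0.994 ,  0.3427,  1.525 , -0.    ,  1.2754, -0.146 ]), 'dq': array([-0.0003, -0.001 ,  0.0004, -0.0005, -0.0002, -0.0012]), 'tau': array([ -0.001 , -43.1235, -24.4217,   0.0716,   0.0562,  -0.0001]), 'tool_pos': array([218.9978, 476.7014, 226.043 ]), 'tcp_rot': array([-3.1401, -0.0002,  2.7108]), 'contact_force': array([0.8693, 1.0974, 0.942 ]), 'moment': array([ 0.0017, -0.0089, -0.0259]), 'grip_width': 91.86930097859327}
scene {'fx': 481.76076040066056, 'fy': 481.76076040066056, 'cx': 325.02335487993196, 'cy': 240.7893811986537, 'world_to_cam': array([[  -0.4292,    0.9032,   -0.007 ,  115.4205],
       [   0.778 ,    0.3657,   -0.5108, -419.5329],
       [  -0.4588,   -0.2246,   -0.8597, 1305.4137],
       [   0.    ,    0.    ,    0.    ,    1.    ]])}
top {'fx': 618.7310130262247, 'fy': 618.7310130262247, 'cx': 324.7905851819566, 'cy': 244.33462902604487, 'world_to_cam': array([[  -0.0025,   -0.9999,    0.0149,  134.8222],
       [  -0.9857,   -0.0001,   -0.1687,  636.1584],
       [   0.1687,   -0.0151,   -0.9856, 1284.9742],
       [   0.    ,    0.    ,    0.    ,    1.    ]])}
{'fx': 423.5014021357362, 'fy': 423.5014021357362, 'cx': 317.08737784730323, 'cy': 238.2686696191572, 'hand_eye': array([[  -0.0012,   -0.9521,   -0.3056,   83.6783],
       [   1.    ,   -0.0009,   -0.0013,    0.3681],
       [   0.001 ,   -0.3056,    0.9521, -157.5771],
       [   0.    ,    0.    ,    0.    ,    1.    ]])}
```

View pics/scene0.png

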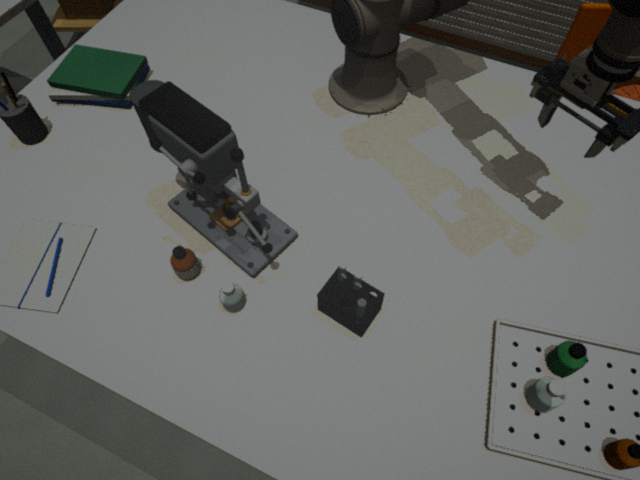

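View pics/top0.png

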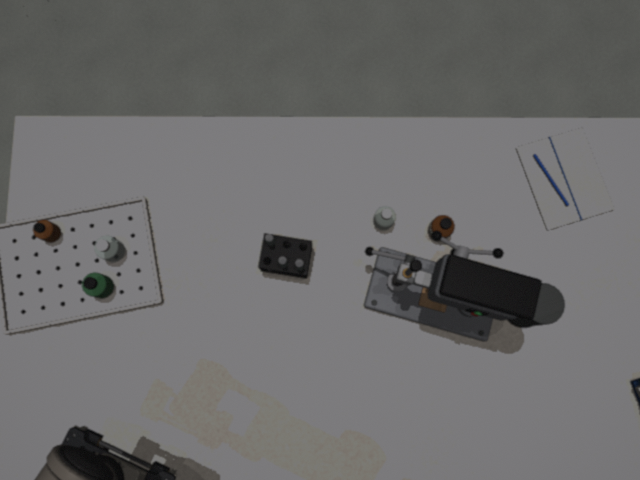

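Scene: the drill is left of the rack, with the cap near (238,155) and the ball near (268,247). Top: cap about (416,265), ball about (369,251), base corners about (380,248) and (366,308). The drill's +y points left in the top image. I'll zoom in to get exact points.

Run:
```python
import cv2, numpy as np
a=cv2.imread("pics/top0.png")[200:350,350:510]; b=cv2.imread("pics/scene0.png")[130:290,160:310]
f=lambda i:cv2.resize(np.clip(i*1.6,0,255).astype(np.uint8),(400*1,int(400*i.shape[0]/i.shape[1])),interpolation=cv2.INTER_CUBIC)
A,B=f(a),f(b);h=max(len(A),len(B))
c=np.zeros((h,800,3),np.uint8);c[:len(A),:400]=A;c[:len(B),400:]=B
cv2.imwrite("pics/z0.png",c)
```

```text
(no output)
```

View pics/z0.png

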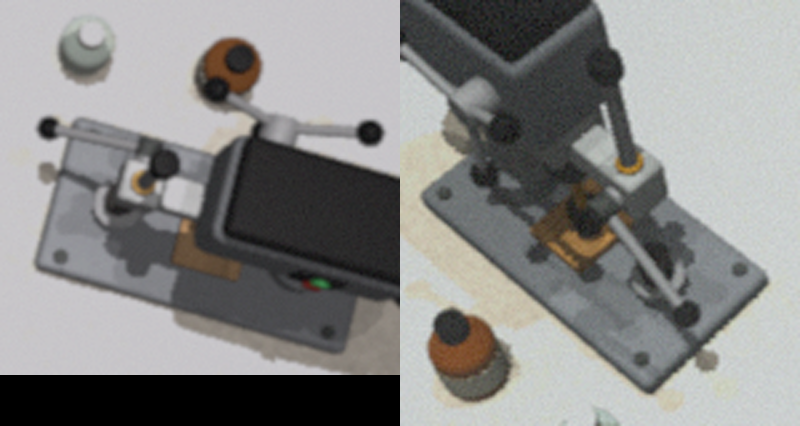

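Crop: the cap blob is at top (416,264.8) and scene (236.9,155.1). The ball is at top (369.2,251.2) and scene (267.6,247.4). Front base corners are at top (382,247.6) and (364.8,307.2), and rear at (488,340.8).

```bash
cat > h.py <<'E'
from plant import sensors, imaging
import cv2, numpy as np
np.set_printoptions(suppress=True,precision=3)
def ray(n,p):
    c=imaging.calibration(n);M=c["world_to_cam"];R=M[:3,:3]
    d=R.T@np.array([(p[0]-c["cx"])/c["fx"],(p[1]-c["cy"])/c["fy"],1]);return -R.T@M[:3,3],d/np.linalg.norm(d)
def onz(n,p,z):
    o,d=ray(n,p);return o+d*(z-o[2])/d[2]
def tri(p,q):
    o1,d1=ray("top",p);o2,d2=ray("scene",q)
    s=np.linalg.lstsq(np.c_[d1,-d2],o2-o1,rcond=None)[0]
    a,b=o1+d1*s[0],o2+d2*s[1];return (a+b)/2,np.linalg.norm(a-b)
def proj(n,X):
    c=imaging.calibration(n);x=c["world_to_cam"]@np.r_[X,1];return c["fx"]*x[0]/x[2]+c["cx"],c["fy"]*x[1]/x[2]+c["cy"]
E
python3 - <<'E'
from h import *
print("cap",tri((416,264.8),(236.9,155.1))); print("ball",tri((369.2,251.2),(267.6,247.4)))
A,B,C=[onz("top",p,22) for p in((382,247.6),(364.8,307.2),(488,340.8))]
print(A,B,C,np.linalg.norm(A-B),np.linalg.norm(B-C))
for v in(A-B,B-C): print(np.degrees(np.arctan2(v[1],v[0])))
print("scene corners",onz("scene",(253.7,276.2),22),onz("scene",(298,235),22))
print("clearcap",onz("top",(386,214.5),75),"jar",onz("top",(445,223.5),85))
print("rack",onz("top",(286,255),73))
E
```

```text
cap (array([558.608, -22.881, 292.684]), np.float64(0.38299454338390987))
ball (array([611.372,  43.292, 116.245]), np.float64(0.8581951289172908))
[634.307   6.883  22.   ] [502.75   46.778  22.   ] [ 429.843 -219.175   22.   ] 137.47307976664882 275.76559702145624
-16.870084455689312
74.66994462831094
scene corners [640.349  14.456  22.   ] [513.298  51.724  22.   ]
clearcap [697.572   2.763  75.   ] jar [ 675.863 -121.486   85.   ]
rack [609.945 216.713  73.   ]
```

```bash
cat >> h.py <<'E'
from scipy.spatial.transform import Rotation as Ro
def shift(target,yaw=None):
    s=sensors.get_obs();R=Ro.from_euler("xyz",s["tcp_rot"])
    d=R.as_matrix().T@(np.array(target)-s["tool_pos"])
    sp=None if yaw is None else (np.degrees(s["tcp_rot"][2])-yaw+180)%360-180
    print("shift",d,"spin",sp);return d
E
python3 -c "
from h import *
shift([611.4,43.3,226],74)"
```

```text
shift [-537.544 -229.993    0.325] spin 81.31658645963972
```

Call:
{"api": "arm_command", "payload": {
  "increments": [0.5,-50,-21,0,10,0.5,-100,-43,0,20,0.5,-150,-64,0,30,0.5,-200,-86,0,40,0.5,-250,-107,0,50,0.5,-300,-128,0,60,0.5,-350,-150,0,70,0.5,-400,-171,0,81.3,0.5,-450,-192,0,81.3,0.5,-500,-214,0,81.3,0.5,-530,-227,0,81.3,0.5,-537.5,-230,0,81.3,0.5,-537.5,-230,0,81.3,0.5,-537.5,-230,0,81.3]
}}

```text
time: 1.85
tool_pos: [610.8, 44.8, 226.8]
tcp_rot: [-3.141, -0.0, 1.293]
contact_force: [0.4, -0.6, 0.3]
grip_width: 45.7
```

Run:
```python
from h import *
s=sensors.get_obs();print(s)
im=imaging.capture("wrist");cv2.imwrite("pics/w1.png",np.clip(im*1.5,0,255).astype(np.uint8))
```

```text
{'time': 1.85, 'joint_positions': array([-0.052,  0.505,  1.266,  0.   ,  1.371,  0.226]), 'dq': array([ 0.005, -0.006, -0.003, -0.001,  0.001, -0.001]), 'tau': array([ -0.55 , -51.87 , -25.429,   0.058,   0.003,   0.003]), 'tool_pos': array([610.81 ,  44.836, 226.807]), 'tcp_rot': array([-3.141, -0.   ,  1.293]), 'contact_force': array([ 0.435, -0.554,  0.257]), 'moment': array([-0.028,  0.079, -0.029]), 'grip_width': 45.69098203529083}
```

View pics/w1.png

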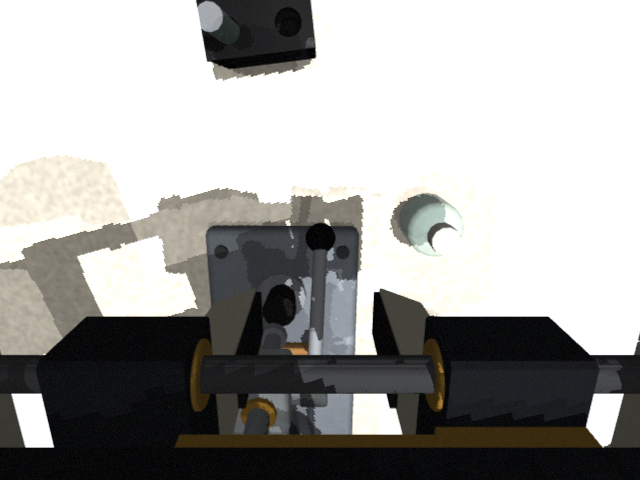

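Wrist: the ball is at (320.5,237), centred between the fingers with its lever running straight down the image, so the yaw is right. The bottle is at (432,225) and the rack is at the top.

```bash
cat >> h.py <<'E'
def wray(p,s):
    c=imaging.calibration("wrist");T=c["hand_eye"];R=Ro.from_euler("xyz",s["tcp_rot"]).as_matrix()
    d=R@T[:3,:3]@np.array([(p[0]-c["cx"])/c["fx"],(p[1]-c["cy"])/c["fy"],1]);return R@T[:3,3]+s["tool_pos"],d
E
python3 - <<'E'
from h import *
s=sensors.get_obs()
for z in(114,116.2,118):
    o,d=wray((320.5,237),s);b=o+d*(z-o[2])/d[2];print(b)
b=o+d*(116.2-o[2])/d[2]
# plane at known angle
shift([*b[:2],97.2],74)
shift([611.4,43.3,97.2],74)
E
```

```text
[611.808  41.917 114.   ]
[611.981  42.595 116.2  ]
[612.123  43.149 118.   ]
shift [ -1.914   1.691 129.766] spin 0.10517049744828455
shift [ -1.395   0.939 129.766] spin 0.10517049744828455
```

Call:
{"api": "arm_command", "payload": {
  "increments": [0.5,-1.6,1.4,40,0,0.5,-1.6,1.4,85,0,0.5,-1.6,1.4,115,0,0.5,-1.6,1.4,129,0,0.5,-1.6,1.4,129.5,0,0.6,-1.6,1.4,129.5,0,0.75,-1.6,1.4,129.5,0,1,-1.6,1.4,129.5,0,1,-1.6,1.4,129.5,0,1,-1.6,1.4,129.5,0]
}}

```text
time: 3.15
tool_pos: [612.1, 41.8, 97.9]
tcp_rot: [-3.141, -0.0, 1.292]
contact_force: [-3.7, -0.2, 5.4]
grip_width: 17.7
```

Call:
{"api": "arm_command", "payload": {
  "increments": [1,2.7,0,-4,0,1,5,0,-8.1,0,1,7.1,0,-12.3,0,1,9.1,0,-16.6,0,1,9.1,0,-16.6,0]
}}

```text
time: 3.78
tool_pos: [614.7, 50.8, 114.3]
tcp_rot: [-3.141, -0.0, 1.292]
contact_force: [-6.0, -0.7, 2.4]
grip_width: 18.3
```

Run:
```python
from h import *
im=imaging.capture("wrist");cv2.imwrite("pics/w2.png",np.clip(im[160:460,150:500]*1.8,0,255).astype(np.uint8))
```

```text
(no output)
```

View pics/w2.png

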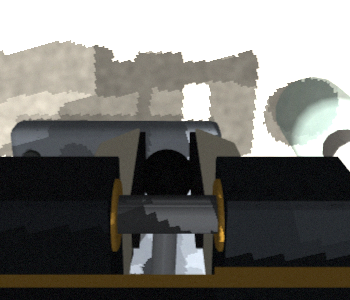

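The ball (168,170 in the crop) sits between the pads, and it has risen with them. I'll continue the arc.

Call:
{"api": "arm_command", "payload": {
  "increments": [1,1.8,0,-4.4,0,1,3.3,0,-8.9,0,1,4.6,0,-13.5,0,1,5.6,0,-18.1,0,1,6.4,0,-22.8,0,1,7,0,-27.5,0,1,7.4,0,-32.2,0,1,7.5,0,-37,0,1,7.4,0,-41.8,0,1,7,0,-46.5,0,1,6.4,0,-51.2,0,1,5.6,0,-55.9,0,1,4.6,0,-60.5,0,1,3.3,0,-65.1,0,1,1.8,0,-69.6,0,1,0,0,-74,0,1,-2,0,-78.3,0,1,-2,0,-78.3,0]
}}

```text
time: 6.08
tool_pos: [614.3, 49.3, 193.0]
tcp_rot: [3.142, -0.001, 1.292]
contact_force: [-5.4, 3.3, 0.2]
grip_width: 18.3
```

Call:
{"api": "arm_command", "payload": {
  "increments": [0.8,0,0,0,0,0.5,0,0,0,0,0.5,0,0,0,0,0.5,0,0,-20,0,0.5,0,0,-60,0,0.5,0,0,-110,0,0.5,0,0,-135,0,0.5,0,0,-135,0]
}}

```text
time: 7.08
tool_pos: [615.8, 48.2, 329.9]
tcp_rot: [3.135, -0.002, 1.292]
contact_force: [0.2, -0.2, -0.2]
grip_width: 46.0
```

Run:
```python
from h import *
s=sensors.get_obs();print(s["tool_pos"],s["tcp_rot"],s["contact_force"],s["moment"])
w=imaging.capture("wrist");sc=imaging.capture("scene")[130:290,160:310]
np.save("s3.npy",np.r_[s["tool_pos"],s["tcp_rot"]])
A=cv2.resize(w[100:,100:500],(400,380));B=cv2.resize(sc,(400,427),interpolation=cv2.INTER_CUBIC)
c=np.zeros((427,800,3),np.uint8);c[:380,:400]=A;c[:,400:]=B
cv2.imwrite("pics/w3.png",np.clip(c*1.6,0,255).astype(np.uint8))
```

```text
[615.787  48.236 329.932] [ 3.135 -0.002  1.292] [ 0.187 -0.2   -0.239] [-0.099  0.051 -0.022]
```

View pics/w3.png

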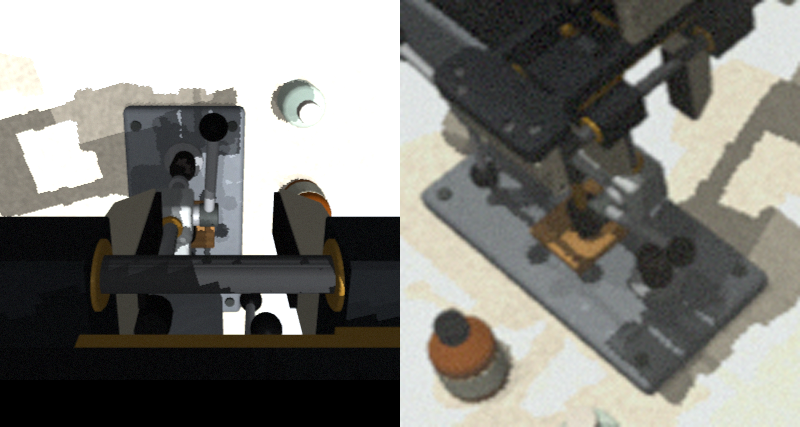

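Wrist: the ball is at (313,227). Scene: a dark ball at about (265.7,223.7). Next I'll compute the lever angle.

Run:
```python
from h import *
v=np.load("s3.npy");s={"tool_pos":v[:3],"tcp_rot":v[3:]}
o,d=wray((313,227),s);o2,d2=ray("scene",(265.7,223.7))
t=np.linalg.lstsq(np.c_[d,-d2],o2-o,rcond=None)[0];print(o+d*t[0],o2+d2*t[1])
R=np.array([558.6,-22.9]);ex=np.array([.961,-.276]);ey=np.array([.276,.961])
from scipy.spatial.transform import Rotation as Ro
T=imaging.calibration("wrist");Rw=Ro.from_euler("xyz",v[3:]).as_matrix()
for th in(.1,.2,.3,.4,.5,.7,1.,1.25):
    a=th-.65;b=np.r_[R+34*ex+95*np.cos(a)*ey,170-95*np.sin(a)]
    p=T["hand_eye"][:3,:3].T@(Rw.T@(b-v[:3])-T["hand_eye"][:3,3])
    print(th,b,"wrist",T["fx"]*p[0]/p[2]+T["cx"],T["fy"]*p[1]/p[2]+T["cy"],"scene",proj("scene",b))
shift([*R,320],74)
```

```text
[613.945  50.97  208.587] [613.675  51.825 208.371]
0.1 [613.627  45.547 219.655] wrist 314.79673161516405 239.2998632845569 scene (np.float64(261.7594587404707), np.float64(218.79922915054638))
0.2 [614.884  49.922 211.322] wrist 314.74995990667213 229.1730795253534 scene (np.float64(264.1997286109045), np.float64(222.91255322778784))
0.3 [615.904  53.476 202.575] wrist 314.70693113106273 220.52533482667602 scene (np.float64(266.2852755598245), np.float64(226.82418745331273))
0.4 [616.679  56.173 193.503] wrist 314.66805598564605 213.38750753288238 scene (np.float64(267.998797373604), np.float64(230.4914042512448))
0.5 [617.2    57.986 184.197] wrist 314.63360033565846 207.75253759378796 scene (np.float64(269.32900005384903), np.float64(233.8767741865381))
0.7 [617.461  58.897 165.252] wrist 314.57838867160115 200.81575808613943 scene (np.float64(270.8227315312791), np.float64(239.68034504144038))
1.0 [615.904  53.476 137.425] wrist 314.5290530659397 200.10022990128223 scene (np.float64(270.2152932234157), np.float64(245.65949363079307))
1.25 [612.914  43.065 116.359] wrist 314.51570634303675 206.78542309933496 scene (np.float64(267.3226266240234), np.float64(247.98015911193042))
shift [-83.887 -34.062   6.262] spin 0.007496508908360511
```

Lever angle ≈ 0.22 rad, so the rod is free. Moving over the cap with the fingers shut.

Call:
{"api": "arm_command", "payload": {
  "increments": [1,-30,-12,0,0,1,-65,-26,0,0,1,-84,-34,0,0,1,-84,-34,0,0,1,-84,-34,8,0,1,-84,-34,14,0,1,-84,-34,14,0,1,-84,-34,14,0]
}}

```text
time: 8.18
tool_pos: [558.8, -22.6, 313.0]
tcp_rot: [-3.142, -0.0, 1.292]
contact_force: [0.4, 0.3, -0.2]
grip_width: 0.4
```

Run:
```python
from h import *
s=sensors.get_obs();print(s["tool_pos"],s["tcp_rot"],s["contact_force"])
shift([558.6,-22.9,300],74)
```

```text
[558.808 -22.553 313.004] [-3.142 -0.     1.292] [ 0.364  0.309 -0.199]
shift [-0.392 -0.103 13.004] spin 0.04871340435579441
```

Call:
{"api": "arm_command", "payload": {
  "increments": [1,0,0,3,0,1,0,0,6,0,1,0,0,9,0,1,0,0,12,0,1,0,0,15,0,1,0,0,18,0]
}}

```text
time: 8.93
tool_pos: [558.6, -22.9, 295.3]
tcp_rot: [3.141, -0.0, 1.292]
contact_force: [-1.5, 0.4, 2.6]
grip_width: 0.3
```

Call:
{"api": "arm_command", "payload": {
  "increments": [1,0,0,2,0,1,0,0,4,0,1,0,0,6,0,1,0,0,8,0,1,0,0,10,0,1,0,0,12,0,1,0,0,14,0,1,0,0,15,0]
}}

```text
time: 9.93
tool_pos: [558.6, -22.9, 280.0]
tcp_rot: [-3.142, -0.0, 1.292]
contact_force: [-1.1, 0.4, 3.3]
grip_width: 0.2
```

Friction only. Now small steps.

Call:
{"api": "arm_command", "payload": {
  "increments": [1,0,0,0.7,0,1,0,0,1.4,0,1,0,0,2,0]
}}

```text
time: 10.3
tool_pos: [558.6, -22.9, 278.1]
tcp_rot: [3.142, -0.0, 1.292]
contact_force: [-1.8, -1.2, 3.0]
grip_width: 0.4
```

Call:
{"api": "arm_command", "payload": {
  "increments": [1,0,0,0.5,0,1,0,0,1,0]
}}

```text
time: 10.55
tool_pos: [558.6, -22.9, 277.1]
tcp_rot: [3.142, -0.0, 1.292]
contact_force: [0.1, 0.6, 2.2]
grip_width: 0.3
```

Call:
{"api": "arm_command", "payload": {
  "increments": [1,0,0,0.5,0,1,0,0,1,0]
}}

```text
time: 10.8
tool_pos: [558.6, -22.9, 276.1]
tcp_rot: [3.142, -0.0, 1.292]
contact_force: [-0.3, -0.9, 2.7]
grip_width: 0.4
```

Call:
{"api": "arm_command", "payload": {
  "increments": [1,0,0,0.5,0,1,0,0,1,0]
}}

```text
time: 11.05
tool_pos: [558.6, -22.9, 275.1]
tcp_rot: [-3.142, -0.0, 1.292]
contact_force: [-0.9, -0.5, 2.6]
grip_width: 0.1
```

Call:
{"api": "arm_command", "payload": {
  "increments": [1,0,0,0.5,0,1,0,0,1,0]
}}

```text
time: 11.3
tool_pos: [558.6, -22.9, 274.1]
tcp_rot: [-3.142, -0.0, 1.292]
contact_force: [-1.5, 0.2, 3.2]
grip_width: 0.7
```

Call:
{"api": "arm_command", "payload": {
  "increments": [1,0,0,0.5,0,1,0,0,1,0]
}}

```text
time: 11.55
tool_pos: [558.6, -22.9, 273.1]
tcp_rot: [3.142, -0.0, 1.292]
contact_force: [-0.9, -0.8, 3.0]
grip_width: 0.7
```

Call:
{"api": "arm_command", "payload": {
  "increments": [1,0,0,0.5,0,1,0,0,1,0]
}}

```text
time: 11.8
tool_pos: [558.6, -22.9, 272.1]
tcp_rot: [-3.142, -0.0, 1.292]
contact_force: [-0.6, -1.4, 2.0]
grip_width: 0.7
```

Call:
{"api": "arm_command", "payload": {
  "increments": [1,0,0,0.5,0,1,0,0,1,0]
}}

```text
time: 12.05
tool_pos: [558.6, -22.9, 271.1]
tcp_rot: [3.142, -0.0, 1.292]
contact_force: [-0.7, -0.4, 1.9]
grip_width: 0.2
```

Call:
{"api": "arm_command", "payload": {
  "increments": [1,0,0,0.5,0,1,0,0,1,0]
}}

```text
time: 12.3
tool_pos: [558.6, -22.9, 270.1]
tcp_rot: [-3.142, -0.0, 1.292]
contact_force: [-0.7, -0.8, 2.5]
grip_width: 0.5
```

Call:
{"api": "arm_command", "payload": {
  "increments": [1,0,0,0.5,0,1,0,0,1,0]
}}

```text
time: 12.55
tool_pos: [558.6, -22.9, 269.1]
tcp_rot: [3.142, -0.0, 1.292]
contact_force: [-0.8, -0.3, 3.3]
grip_width: 0.5
```

Call:
{"api": "arm_command", "payload": {
  "increments": [1,0,0,0.5,0,1,0,0,1,0]
}}

```text
time: 12.8
tool_pos: [558.7, -22.9, 268.8]
tcp_rot: [3.141, -0.0, 1.292]
contact_force: [-2.6, -0.1, 7.8]
grip_width: 0.3
```

Contact: the force rose to 7.8 N, against about 2.7 N of friction. I'll hold for 0.25 s to settle.

Call:
{"api": "arm_command", "payload": {
  "increments": [1,0,0,0,0,1,0,0,0,0,1,0,0,0,0]
}}

```text
time: 13.18
tool_pos: [558.7, -22.9, 268.8]
tcp_rot: [3.141, -0.0, 1.292]
contact_force: [-1.7, -0.3, 6.7]
grip_width: 0.2
```

Call:
{"api": "arm_command", "payload": {
  "increments": [1,0,0,-5,0,1,0,0,-30,0,1,0,0,-50,0,0.5,35,14,-50,0,0.5,70,28,-50,0,0.5,84.7,33.6,-50,0,0.5,84.7,33.6,-50,0,0.5,84.7,33.6,-20,0,0.5,84.7,33.6,-20,0]
}}

```text
time: 14.3
tool_pos: [612.6, 48.3, 286.2]
tcp_rot: [-3.137, 0.001, 1.291]
contact_force: [-0.1, -0.1, 0.0]
grip_width: 45.7
```

Run:
```python
from h import *
s=sensors.get_obs();print(s["tool_pos"],s["contact_force"],s["grip_width"])
shift([614.5,49.5,192],74)
w=imaging.capture("wrist")
cv2.imwrite("pics/w4.png",np.clip(w[80:460,100:500]*1.6,0,255).astype(np.uint8))
```

```text
[612.641  48.266 286.182] [-0.065 -0.116  0.005] 45.692632417897165
shift [ 1.84   1.907 94.172] spin -0.04004511162571589
```

View pics/w4.png

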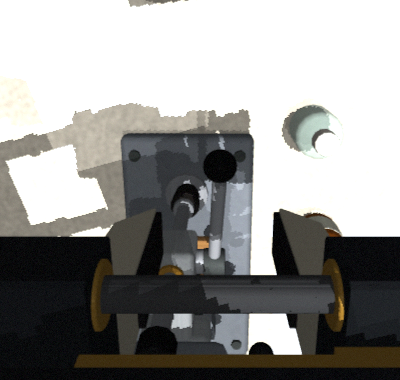

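The ball is at (320,245), centred and still raised; the foot is on the stopper near (286,275). Descending to grip it.

Call:
{"api": "arm_command", "payload": {
  "increments": [0.5,0.3,0.5,40,0,0.5,0.3,0.5,75,0,0.5,0.3,0.5,94,0,0.5,0.3,0.5,96,0,0.5,0.3,0.5,96,0,0.75,0.3,0.5,96,0,1,0.3,0.5,96,0,1,0.3,0.5,96,0,1,0.3,0.5,96,0]
}}

```text
time: 15.48
tool_pos: [614.3, 49.7, 192.3]
tcp_rot: [-3.141, -0.0, 1.292]
contact_force: [-2.4, 1.1, 1.9]
grip_width: 18.1
```

Call:
{"api": "arm_command", "payload": {
  "increments": [1,2,0,4.4,0,1,3.6,0,8.8,0,1,5.1,0,13.3,0,1,6.3,0,17.9,0,1,7.3,0,22.5,0,1,8.1,0,27.2,0,1,8.7,0,32,0,1,9,0,36.7,0,1,9,0,41.5,0,1,8.9,0,46.2,0,1,8.5,0,51,0,1,7.8,0,55.6,0,1,7,0,60.3,0,1,5.9,0,64.9,0,1,4.5,0,69.5,0,1,3,0,74,0,1,1.2,0,78.4,0,1,-0.8,0,82.7,0,1,-3,0,86.9,0,1,-5.5,0,91,0]
}}

```text
time: 17.98
tool_pos: [613.0, 44.8, 101.1]
tcp_rot: [-3.141, -0.001, 1.292]
contact_force: [-3.9, 3.0, 7.3]
grip_width: 18.0
```

Call:
{"api": "arm_command", "payload": {
  "increments": [1,-2.1,0,3.2,0,1,-4.2,0,6.2,0,1,-5.9,0,8.5,0,1,-5.9,0,8.5,0,1,-5.9,0,8.5,0]
}}

```text
time: 18.6
tool_pos: [611.3, 39.1, 92.4]
tcp_rot: [-3.141, -0.0, 1.292]
contact_force: [-5.7, 2.3, 5.0]
grip_width: 17.9
```

Call:
{"api": "arm_command", "payload": {
  "increments": [0.8,0,0,0,0,0.5,0,0,0,0,0.5,0,0,0,0,0.5,0,0,-20,0,0.5,0,0,-60,0,0.5,0,0,-110,0,0.5,0,0,-135,0,0.5,50,0,-135,0,0.5,100,-50,-150,0,0.5,120,-100,-150,0,0.5,130,-150,-150,0,0.5,130,-150,-150,0]
}}

```text
time: 20.1
tool_pos: [501.0, 206.6, 243.1]
tcp_rot: [3.141, -0.001, 1.295]
contact_force: [0.9, -0.7, 0.8]
grip_width: 45.8
```

Run:
```python
from h import *
s=sensors.get_obs();print(s["tool_pos"],s["contact_force"],s["grip_width"])
sc=imaging.capture("scene")[130:290,160:310];t=imaging.capture("top")[200:350,350:510]
c=np.zeros((427,800,3),np.uint8);c[:375,:400]=cv2.resize(t,(400,375),interpolation=2);c[:,400:]=cv2.resize(sc,(400,427),interpolation=2)
cv2.imwrite("pics/e5.png",np.clip(c*1.6,0,255).astype(np.uint8))
R=np.array([558.6,-22.9]);ex=np.array([.961,-.276]);ey=np.array([.276,.961])
for th in(.9,1.1,1.3):
    a=th-.65;b=np.r_[R+34*ex+95*np.cos(a)*ey,170-95*np.sin(a)];u,v=proj("top",b);x,y=proj("scene",b)
    print(th,(u-350)*2.5,(v-200)*2.5,400+(x-160)*8/3,(y-130)*8/3)
```

```text
[501.026 206.569 243.066] [ 0.875 -0.697  0.806] 45.8337131560597
0.9 35.60564049293603 115.31430808744453 695.4242807540793 304.12874179784217
1.1 41.59414266352343 121.11049079325838 691.4686225207258 311.6814700693639
1.3 51.572693341250044 127.5584890958676 684.0326344248931 315.07553557738584
```

View pics/e5.png

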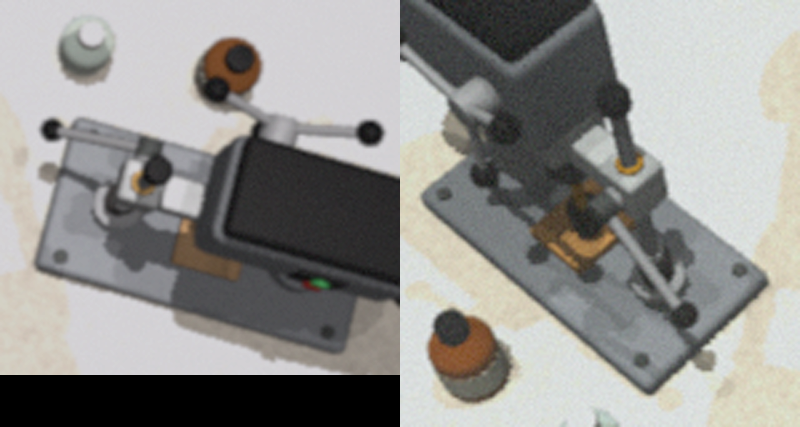

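The ball is at (52,129) in the top view and (685,314) in the scene view, which gives a lever angle of about 1.3 rad. The cap is down and the jar and bottle haven't moved. Handing in.

```bash
python3 -c "
from plant import ticket
print(ticket.close_job())"
```

```text
the job is handed in; nothing more can be done
None
```

The depth stop is set and locked, and the job was handed in at about 20 s of the 72 s allowed; no verdict was reported.

- **Freeing the rod:** I gripped the lever ball and swung it up along its arc. Two camera views put the lever at about 0.2 rad.
- **Setting the depth:** I pushed the cap down with the shut fingers, the last stretch in 1 mm steps. The force held at about 2–3.3 N of sliding friction. It then rose to 7.8 N and settled at 6.7 N with the cap top at about 269 mm. That is roughly 4 N on the stopper, against the 15 N limit. I held it there for about 0.4 s.
- **Locking it:** I gripped the ball again, swung the lever down and let go.

**Last checks:** the top and scene views put the lever at about 1.3 rad (1.1 is tight), with the cap still down. The gripper was open and clear of the drill. The amber jar and clear bottle had not visibly moved. The rack was not in the last picture, and the arm only passed well above it.

**Not checked:** I could not measure the foot's contact force after letting go. I infer it from the push force and from the rod's friction and clamp holding it in place. No check failed. The grip read about 18 mm on the 20 mm ball, but it held throughout.

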